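# Pack two vials, then hold the sprung case lid just below its balance point

### The job

Pack the last two vials into the green sample case: first raise its sprung lid past the balance point (about 55 degrees open) and let go, so that the springs carry it and it stands open by itself, then stand the white-capped vial in the wider free pocket and the red-capped vial in the narrower free pocket of the front row, each upright and right down on the floor of the case, and leave the other things on the bench where they are. Then take the lid again, bring it back to just below its balance point, some five to ten degrees under it, where its weight wants to close it, and hold it still there so that I can check that nothing fouls it before it goes down: finish while still holding the lid.

Things in the scene. Friction and masses are not known exactly. Their poses are not given: they have to be found in the camera images.
- case: Green sample case, fixed, 137 (x) x 320 (y) x 90 mm high, walls 8 mm, inner floor 6 mm above the bench, plywood dividers 4 mm thick and 24 mm high above that floor. Origin: centre of its underside, on the bench; x points from the front (handle side) to the hinged back, y to the left seen from the front, z up. Front row of pockets 40 mm deep in x; back row with fixed tins up to 51 mm high.
- pocket_wide (a point): Centre, on the inner floor, of the wider free pocket, 40 x 40 mm, second from the left in the front row, between a pale pebble and a flat grey stone (fixed, no higher than the dividers). In the case's frame x = -40.5, y = +84, z = 6 mm. Axes as the case.
- pocket_narrow (a point): Centre, on the inner floor, of the narrower free pocket, 40 mm in x, 35 mm in y, fourth from the left in the front row, between the flat grey stone and a small vial lying on its side (fixed, no higher than the dividers). In the case's frame x = -40.5, y = -23.5, z = 6 mm. Axes as the case.
- lid (a joint): Opening angle of the lid in rad: 0 closed (start), 1.57 upright at its stop. 1 kg lid, two torsion springs, damped. Balance point 0.96 (55 degrees): let go below it, the lid falls shut; let go above it, the springs raise it slowly to its stop, where it stays. Raising it takes about 1 N at the handle, drawing it back from the stop about 2 N, holding it just below balance under 1 N.
- lid_panel: The lid with its handle: flat green panel 152 mm from hinge to front edge, 332 mm wide, 9 mm thick. Origin: middle of the hinge axis; x points from the front edge to the hinge, y along the hinge, z out of its outer face; turns with the lid.
- lid_handle (a point): Middle of the handle bar: black round grip 12 mm in diameter, 80 mm long, along the case's y, 194 mm from the hinge axis and 3.5 mm to its outer side, 42 mm beyond the lid's front edge (36 mm clear). With the lid upright it stands above the lid's upper edge. Pinched from above, front and back, the round bar turns between the fingers as the lid swings. Axes as the lid panel.
- lid_hinge (a point): Middle of the hinge axis, at the back of the case, 94 mm above the bench; in the case's frame at x = +76.5, y = 0. The axis runs along the case's y; as the lid opens, the handle goes up and back (towards +x of the case). Axes as the case.
- vial_white_mid (a point): Centre, half-way up, of the loose white-capped vial: upright cylinder 34 mm in diameter, 77 mm high, about 80 g. Axis z along the vial.
- vial_redcap_mid (a point): Centre, half-way up, of the loose tall red-capped vial: upright cylinder 28 mm in diameter, 65 mm high, about 50 g. Axis z along the vial.
- weight: Brass balance weight, 28 mm in diameter, 38 mm high; to be left alone. Origin: centre of its underside.
- soil_tin: Open aluminium tin with soil, 53 mm in diameter, 40 mm high; to be left alone. Origin: centre of its underside.

How it is judged:
By the outcome, as a careful person would: the job done as asked, in the order asked, and still so for the second after the job is handed in, while the arm keeps its last pose, push and grip.
It also fails if it takes over 72 s, if anything falls off the work surface, if the arm or the gripper's body presses on something with over 40 N, if the wrist force passes 120 N, or if a joint passes its speed limit or range.

### The arm

A 7-joint arm with a two-finger parallel gripper is mounted at the origin on a cart in front of the work surface, level with it; the furniture and walls round the work are solid. World frame = base frame: x ahead of the robot, y to its left, z up, the work surface at z = 0. Lengths are in mm, angles in rad, forces in N, time in s.
With the tool pointing down it reaches from about 400 to 875 mm from the base axis. Payload 19.3 kg.
Tool frame: the origin (TCP) lies midway between the tips of the shut fingers; the grasp point (between the pads) lies 19 mm behind it; z points along the fingers, y is the direction in which the jaws open and shut (so a half turn about z gives the same grasp; the last joint's range is limited). The gripper opens to 85 mm and grips with 20 to 120 N. Pads are 22 mm wide; open, the fingers measure 114 mm over their backs; the gripper's body (76 mm by 85 mm) begins 54 mm behind the grasp point. The pads swing forward as they close: fully open they stand 13 mm farther back than shut.
Start: joints at [1.04, 0.521, -0.036, 1.599, 0.021, 1.021, -0.113], TCP at [277.888, -559.815, 231.291] pointing down, gripper open.
Joint ranges: [-2.91, 2.91], [-0.3, 2.13], [-1.5, 1.42], [0.17, 2.43], [-1.26, 4.41], [0.16, 1.93], [-2.52, 2.52]. Speed limits (rad/s): [1.89, 1.89, 2.39, 2.39, 3.01, 3.01, 3.01].

### API

Orientations are given as a unit quaternion [w, x, y, z].
In Python, from workcell import robot, cams gives the robot as it stands.
- The arm moves only by the tool jog_arm, never from a script. Its argument "increments" is one flat list of numbers, 6 for each row, row after row: the shift along the tool's x, y, z in cm, then the turn, a rotation vector about the tool's x, y, z in degrees. A call has 1 to 8 rows; each row shifts and turns the commanded pose from where the row before left it, along the tool's axes as they then stand; what a row does not reach is not made up. A row lasts 1/10 s, in which the tool goes at most 50 mm and 8.59 degrees, less where a joint would pass 70% of its speed; a pose out of reach is approached as far as the arm can. A call is refused whole if a number of a shift passes 5 or a number of a turn 8.59, either way. A call with a gripper value outside its range is refused whole. "hand" is the finger opening in cm, from 0 to 8.54, set as the call begins (left out, the last holds). The fingers move at their own pace and stop on an object; "force" is the grip in N (left out, the last holds). Time passes only in rows, so rows that do not move let the fingers close. It gives the time, the measured TCP pose, the force and the opening at its end, in the units of the state.
- robot.sense(): the state, without advancing time (a new reading comes with each control period).
- cams.grab_frame(name): name is "side" or "top" or "wrist"; returns a dict with "color" (384x512x3 uint8, blue, green, red), "camera_matrix" (3x3 intrinsics, pixels), "k1" (the pictures are not rectified: a ray, as slopes to the right and down, at radius r is drawn at 1 + k1 r^2 times it, then the intrinsics apply), "R" (3x3) and "t" (3): a world point X has camera coordinates R X + t; the wrist camera has in their place "mount" (4x4, takes a point from camera to tool coordinates, whose origin is the TCP and whose axes are the flange's). Camera axes: x right, y down, z forward; pixel columns grow to the right and rows downward; lengths in mm; the calibration is good to about 2 mm. A picture is of the moment at which its call begins: read the wrist's pose just before it. There is no depth.
- robot.finish_job(): hands the job in, once; it reports no verdict.
The state is a dict: "clock": time; "joint_pos": joint angles; "dq": joint speeds; "tau": joint torques, N m; "ee_pos": TCP position; "eef_rot": TCP orientation; "force": force on the tool from outside, world axes, zero at the start; "moment": the same for the moment, N m; "gripper_width": finger opening in mm.
Only numpy, scipy, OpenCV 4.12 (cv2) and the standard library are available. Lean on these libraries where they do the work, as an engineer would, in place of code of your own. Each camera call takes 0.05 s, during which the arm holds its last target. There are 200 camera calls.

## Working session

There is one attempt and no reset: what is moved stays moved. The work goes in short steps, Python scripts to look and compute and a tool call to move; the robot and the scene stay as the last step left them, time stands still between calls to the robot, and variables do not carry over. Pictures are saved under pics/ and viewed, about 8 in all and at most 12, crops included, and the job is handed in when it is done.

Besides the shell and the picture viewer there is one more tool, called after "Emit:" as name(argument=value, ...) on one line, values as JSON. jog_arm: Moves the arm, as the interface text tells. Its arguments: {"type":"object","properties":{"increments":{"type":"array"},"hand":{"type":"number"},"force":{"type":"number"}},"required":["increments"]}

```bash
ls; mkdir -p pics; cat > h.py <<'E'
import numpy as np, cv2
from scipy.spatial.transform import Rotation as Ro
from workcell import robot, cams
def pose():
    s=robot.sense(); q=s['eef_rot']; return np.array(s['ee_pos']),Ro.from_quat([q[1],q[2],q[3],q[0]]).as_matrix(),s
def grab(n):
    p,R,s=pose(); f=cams.grab_frame(n)
    if n=='wrist':
        M=np.array(f['mount']); Rc=R@M[:3,:3]; o=R@M[:3,3]+p
        f['R']=Rc.T; f['t']=-Rc.T@o
    return {k:(np.array(v) if k!='k1' else v) for k,v in f.items()}
def ray(f,uv):
    K=f['camera_matrix']; d=np.array([(uv[0]-K[0,2])/K[0,0],(uv[1]-K[1,2])/K[1,1]]); x=d.copy()
    for _ in range(20): x=d/(1+f['k1']*(x@x))
    return -f['R'].T@f['t'], f['R'].T@np.array([x[0],x[1],1])
def at_z(f,uv,z):
    o,d=ray(f,uv); return o+d*(z-o[2])/d[2]
def proj(f,X):
    c=f['R']@np.array(X,float)+f['t']; x=c[:2]/c[2]; x=x*(1+f['k1']*(x@x)); return (f['camera_matrix']@[x[0],x[1],1])[:2]
def tool(world):  # world delta mm -> tool cm
    return pose()[1].T@np.array(world)/10
E
python3 - <<'E'
from h import *
import pickle
for n in ['side','top','wrist']:
    f=grab(n); pickle.dump(f,open(n+'.pkl','wb')); cv2.imwrite(f'pics/{n}0.png',f['color'])
    print(n,-f['R'].T@f['t'],f['camera_matrix'][0,0],f['k1'])
print(pose())
E
```

```text
pics
side [ 491.64151672 -882.17208315  764.15261084] 409.81367749077003 -0.09346612068315509
top [ 465.91800042  -24.54659595 1052.12580798] 392.85000091173345 -0.13798169995246215
wrist [ 341.13304398 -529.07115657  373.42615208] 309.0523564197147 -0.06425522257419009
(array([ 277.75919488, -559.60484841,  230.86198063]), array([[ 8.95713758e-01,  4.44630930e-01, -4.47421504e-04],
       [ 4.44631151e-01, -8.95713440e-01,  7.57512616e-04],
       [-6.39479152e-05, -8.77452011e-04, -9.99999613e-01]]), {'clock': 0.15, 'joint_pos': array([ 1.03979871,  0.52187964, -0.03629037,  1.59986252,  0.02118358,
        1.02111459, -0.11278192]), 'dq': array([-0.00068623, -0.0015003 ,  0.00096495, -0.00144855,  0.00167443,
        0.00165725, -0.00068511]), 'tau': array([ 1.21888577e-03, -9.27394938e+01,  1.98008850e+00, -3.70056331e+01,
        1.79151777e-02,  6.46632092e-03,  4.99708869e-05]), 'ee_pos': array([ 277.75919488, -559.60484841,  230.86198063]), 'eef_rot': array([-4.19833440e-04,  9.73579325e-01,  2.28348646e-01, -1.31311699e-04]), 'force': array([-0.33056288,  0.98619155, -0.35819454]), 'moment': array([ 0.04529858,  0.04302317, -0.00769915]), 'gripper_width': 85.1676171628653})
```

View pics/top0.png

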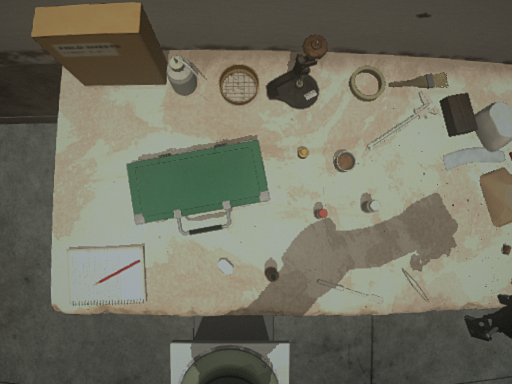

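View pics/side0.png

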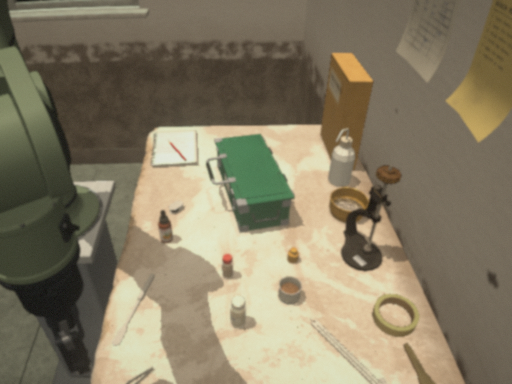

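The top view shows the case at about (198,182) with its handle bar at (207,229), the red vial at (321,212), the white vial at (373,206), the brass weight at (303,152) and the tin at (344,160). The side view agrees. I'll enlarge for corner readings.

```bash
python3 - <<'E'
import cv2
a=cv2.imread('pics/top0.png'); s=cv2.imread('pics/side0.png')
A=cv2.resize(a[125:245,120:280],None,fx=5,fy=5,interpolation=cv2.INTER_CUBIC); cv2.imwrite('pics/c1.png',A)
B=cv2.resize(a[140:220,290:390],None,fx=4,fy=4,interpolation=cv2.INTER_CUBIC)
C=cv2.resize(s[240:340,200:300],None,fx=4,fy=4,interpolation=cv2.INTER_CUBIC)
import numpy as np
D=np.zeros((400,800,3),np.uint8); D[:320,:400]=B; D[:,400:]=C; cv2.imwrite('pics/c2.png',D)
E
```

```text
(no output)
```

View pics/c1.png

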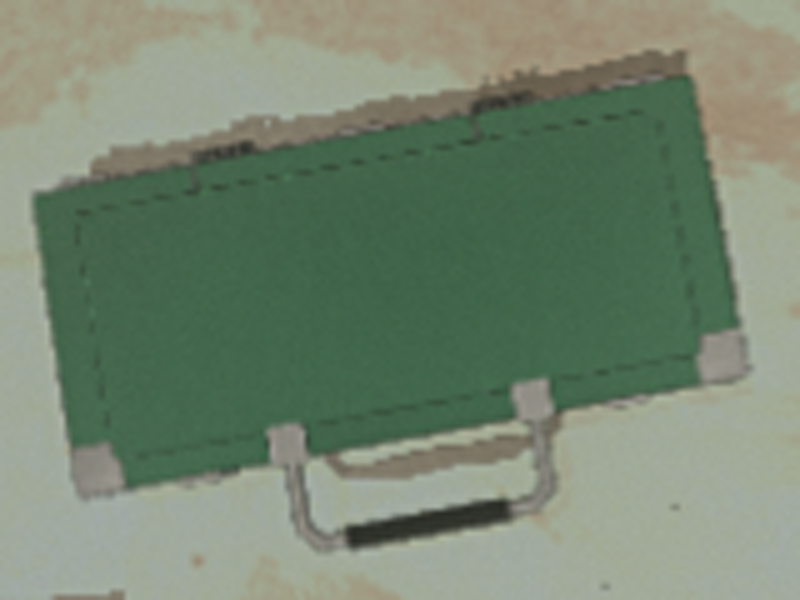

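View pics/c2.png

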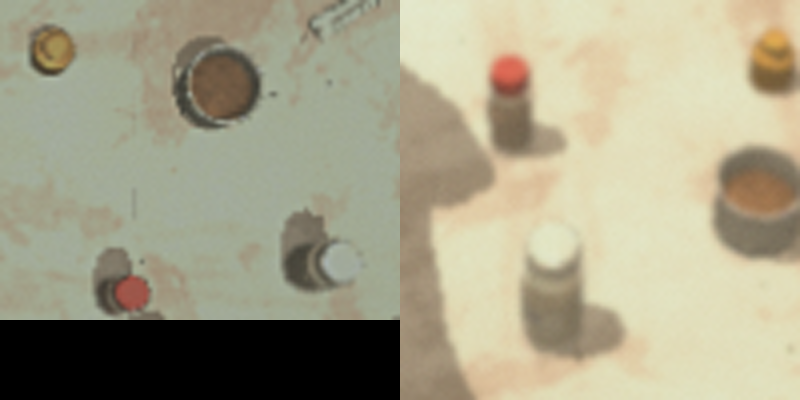

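```bash
python3 - <<'E'
from h import *
import pickle
t=pickle.load(open('top.pkl','rb')); s=pickle.load(open('side.pkl','rb'))
c1=lambda u,v:((u-2)/5+120,(v-2)/5+125)
L={k:at_z(t,c1(*p),99) for k,p in dict(bl=(36,194),br=(692,76),fr=(745,378),fl=(83,497)).items()}
for k in L: print(k,L[k])
n=np.linalg.norm
print('w',n(L['bl']-L['br']),n(L['fl']-L['fr']),'d',n(L['bl']-L['fl']),n(L['br']-L['fr']))
h=[at_z(t,c1(*p),97.5) for p in [(347,538),(510,510)]]; print('handle',h,n(h[0]-h[1]))
y=(L['bl']-L['br'])+(L['fl']-L['fr']); y/=n(y); x=np.array([y[1],-y[0],0]); print('yaw',np.degrees(np.arctan2(x[1],x[0])))
c=sum(L.values())/4  # lid center is at case x = 76.5-76=0.5
print('case',c-0.5*x, 'handle pred',c+x*76-194*x,'meas',(h[0]+h[1])/2)
c2t=lambda u,v:((u-1.5)/4+290,(v-1.5)/4+140)
c2s=lambda u,v:((u-401.5)/4+200,(v-1.5)/4+240)
for nm,pt,ps,z in [('red',(132,293),(510,70),65),('white',(340,262),(553,243),77)]:
    print(nm,at_z(t,c2t(*pt),z),at_z(s,c2s(*ps),z))
print('weight',at_z(t,c2t(53,49),38),'tin',at_z(t,c2t(222,86),40))
E
```

```text
bl [612.23529674 253.19201195  99.        ]
br [672.99488257 -70.21006825  99.        ]
fr [523.70496425 -96.29817817  99.        ]
fl [463.69678104 225.31424024  99.        ]
w 329.0602266256906 327.1628489377811 d 151.13193176781905 151.55219956246648
handle [array([445.1207779 ,  96.23921245,  97.5       ]), array([459.16321434,  17.46424603,  97.5       ])] 80.01678171241305
yaw 10.604856354995835
case [567.66652127  77.90748411  99.        ] handle pred [452.17345018  56.28341122  99.        ] meas [452.14199612  56.85172924  97.5       ]
red [ 494.17861607 -236.33186579   65.        ] [ 495.43779601 -237.44719163   65.        ]
white [ 513.55042631 -368.72300576   77.        ] [ 514.55693869 -368.68002795   77.        ]
weight [ 655.30516159 -191.58189552   38.        ] tin [ 631.66680894 -304.0497398    40.        ]
```

Every measurement agrees with the given sizes: lid 329x151 mm, handle length 80 mm, and top and side cameras within 1.5 mm on both vials. Next I'll plan the move to the handle.

```bash
cat >> h.py <<'E'
O=np.array([567.7,77.9,0]); YAW=10.6; a=np.radians(YAW); EX=np.array([np.cos(a),np.sin(a),0]); EY=np.array([-np.sin(a),np.cos(a),0])
def case(x,y,z): return O+x*EX+y*EY+[0,0,z]
def handle(th):
    th=np.radians(th); return case(76.5-194*np.cos(th)+3.5*np.sin(th),0,94+194*np.sin(th)+3.5*np.cos(th))
def plan(target,yyaw,n):
    "n equal rows taking the tool to target with its y axis at yyaw (deg), tool down; prints the row"
    p,R,s=pose(); ty=np.radians(yyaw); yv=np.array([np.cos(ty),np.sin(ty),0]); z=np.array([0,0,-1.]); G=np.stack([np.cross(yv,z),yv,z],1)
    rv=Ro.from_matrix(R.T@G).as_rotvec()/n; A=sum(np.linalg.matrix_power(Ro.from_rotvec(rv).as_matrix(),k) for k in range(n))
    sh=np.linalg.solve(A,R.T@(np.array(target)-p))/10
    print('pos',p.round(1),'yaw',np.degrees(np.arctan2(R[1,1],R[0,1])).round(1),'q',np.round(s['joint_pos'],2),'F',np.round(s['force'],1),'t',s['clock'])
    print('row',n,'x',sh.round(2),np.degrees(rv).round(2),'| mm/row',np.linalg.norm(sh)*10)
E
python3 -c "
from h import *
plan(handle(0)*[1,1,0]+[0,0,140],10.6,24)"
```

```text
pos [ 277.8 -559.6  230.9] yaw -63.6 q [ 1.04  0.52 -0.04  1.6   0.02  1.02 -0.11] F [-0.3  1.  -0.4] t 0.15
row 24 x [ 2.8  -0.61  0.38] [-0.   -0.   -3.09] | mm/row 28.87623096959419
```

Emit:
jog_arm(increments=[2.8, -0.61, 0.38, 0, 0, -3.09, 2.8, -0.61, 0.38, 0, 0, -3.09, 2.8, -0.61, 0.38, 0, 0, -3.09, 2.8, -0.61, 0.38, 0, 0, -3.09, 2.8, -0.61, 0.38, 0, 0, -3.09, 2.8, -0.61, 0.38, 0, 0, -3.09, 2.8, -0.61, 0.38, 0, 0, -3.09, 2.8, -0.61, 0.38, 0, 0, -3.09], hand=3.5, force=30)

```text
clock: 0.95
ee_pos: [426.2, -385.8, 200.6]
eef_rot: [-0.0, 0.902, 0.432, -0.0]
force: [0.6, -1.0, 0.7]
gripper_width: 35.4
```

Emit:
jog_arm(increments=[2.8, -0.61, 0.38, 0, 0, -3.09, 2.8, -0.61, 0.38, 0, 0, -3.09, 2.8, -0.61, 0.38, 0, 0, -3.09, 2.8, -0.61, 0.38, 0, 0, -3.09, 2.8, -0.61, 0.38, 0, 0, -3.09, 2.8, -0.61, 0.38, 0, 0, -3.09, 2.8, -0.61, 0.38, 0, 0, -3.09, 2.8, -0.61, 0.38, 0, 0, -3.09])

```text
clock: 1.75
ee_pos: [487.6, -166.7, 170.3]
eef_rot: [-0.0, 0.788, 0.615, 0.0]
force: [0.7, 0.1, -0.2]
gripper_width: 35.2
```

Emit:
jog_arm(increments=[2.8, -0.61, 0.38, 0, 0, -3.09, 2.8, -0.61, 0.38, 0, 0, -3.09, 2.8, -0.61, 0.38, 0, 0, -3.09, 2.8, -0.61, 0.38, 0, 0, -3.09, 2.8, -0.61, 0.38, 0, 0, -3.09, 2.8, -0.61, 0.38, 0, 0, -3.09, 2.8, -0.61, 0.38, 0, 0, -3.09, 2.8, -0.61, 0.38, 0, 0, -3.09])

```text
clock: 2.55
ee_pos: [451.8, 57.9, 139.9]
eef_rot: [-0.0, 0.638, 0.77, 0.0]
force: [0.4, 0.2, -0.1]
gripper_width: 34.6
```

```bash
python3 -c "
from h import *
plan(handle(0)*[1,1,0]+[0,0,78.5],10.6,6)
f=grab('wrist'); print(proj(f,handle(0)),proj(f,handle(0)+40*EY),proj(f,handle(0)-40*EY)); cv2.imwrite('pics/w1.png',f['color'])"
```

```text
pos [451.8  57.9 139.9] yaw 10.7 q [ 0.11  0.43 -0.47  2.1   0.3   0.68 -0.37] F [ 0.4  0.2 -0.1] t 2.55
row 6 x [-0.03  0.    1.02] [ 0.   -0.    0.01] | mm/row 10.238533760601436
[259.38159765 220.26512292] [259.48243971 158.19600082] [259.29052611 275.4423406 ]
```

View pics/w1.png

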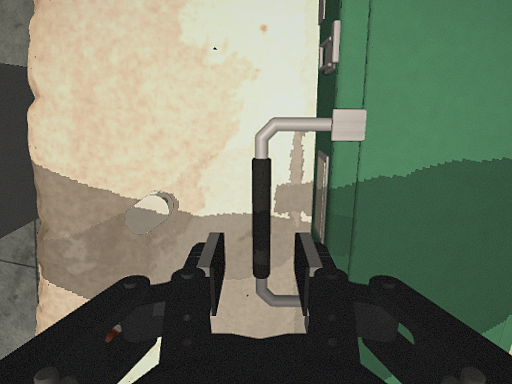

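Prediction and picture agree to about 1.5 mm: bar centred at column 262, ends at rows 158 and 278. The fingers straddle the bar, so I'll descend and grip.

Emit:
jog_arm(increments=[0, 0, 1.02, 0, 0, 0, 0, 0.02, 1.02, 0, 0, 0, 0, 0.02, 1.02, 0, 0, 0, 0, 0, 1.02, 0, 0, 0, 0, 0, 1.02, 0, 0, 0, 0, 0, 1.02, 0, 0, 0, 0, 0, 0, 0, 0, 0])

```text
clock: 3.3
ee_pos: [451.8, 56.8, 77.6]
eef_rot: [-0.001, 0.639, 0.769, -0.001]
force: [0.3, 0.6, 0.8]
gripper_width: 35.4
```

Emit:
jog_arm(increments=[0, 0, 0, 0, 0, 0, 0, 0, 0, 0, 0, 0, 0, 0, 0, 0, 0, 0, 0, 0, 0, 0, 0, 0], hand=0.5, force=30)

```text
clock: 3.7
ee_pos: [453.2, 57.1, 79.3]
eef_rot: [0.0, 0.639, 0.769, 0.001]
force: [4.2, 1.5, -1.3]
gripper_width: 10.7
```

```bash
python3 -c "
from h import *
p,R,s=pose();print(p,s['force'],s['gripper_width'])
th=np.linspace(0,66,33); P=np.array([handle(t) for t in th]); d=np.diff(P,axis=0)
print(np.stack([d@EX/10,-d[:,2]/10],1).round(2).tolist())"
```

```text
[453.15750492  57.14121765  79.32625127] [ 4.1560728   1.50075158 -1.27679781] 10.721472058104915
[[0.03, -0.7], [0.05, -0.7], [0.08, -0.69], [0.1, -0.69], [0.13, -0.69], [0.15, -0.68], [0.17, -0.68], [0.2, -0.67], [0.22, -0.66], [0.25, -0.65], [0.27, -0.64], [0.29, -0.63], [0.32, -0.62], [0.34, -0.61], [0.36, -0.6], [0.38, -0.59], [0.4, -0.57], [0.42, -0.56], [0.44, -0.54], [0.46, -0.53], [0.48, -0.51], [0.5, -0.49], [0.51, -0.47], [0.53, -0.45], [0.55, -0.43], [0.56, -0.41], [0.58, -0.39], [0.59, -0.37], [0.6, -0.35], [0.62, -0.33], [0.63, -0.31], [0.64, -0.28]]
```

Gripped: width 10.7 mm on the 12 mm bar. Now I'll raise the lid.

Emit:
jog_arm(increments=[0, 0.03, -0.7, 0, 0, 0, 0, 0.05, -0.7, 0, 0, 0, 0, 0.08, -0.69, 0, 0, 0, 0, 0.1, -0.69, 0, 0, 0, 0, 0.13, -0.69, 0, 0, 0, 0, 0.15, -0.68, 0, 0, 0, 0, 0.17, -0.68, 0, 0, 0, 0, 0.2, -0.67, 0, 0, 0])

```text
clock: 4.5
ee_pos: [462.5, 58.9, 134.6]
eef_rot: [0.001, 0.639, 0.769, 0.001]
force: [8.8, 1.7, -4.8]
gripper_width: 10.5
```

Emit:
jog_arm(increments=[0, 0.22, -0.66, 0, 0, 0, 0, 0.25, -0.65, 0, 0, 0, 0, 0.27, -0.64, 0, 0, 0, 0, 0.29, -0.63, 0, 0, 0, 0, 0.32, -0.62, 0, 0, 0, 0, 0.34, -0.61, 0, 0, 0, 0, 0.36, -0.6, 0, 0, 0, 0, 0.38, -0.59, 0, 0, 0])

```text
clock: 5.3
ee_pos: [487.7, 63.7, 184.5]
eef_rot: [0.001, 0.639, 0.769, 0.002]
force: [23.6, 4.7, -21.1]
gripper_width: 11.1
```

Emit:
jog_arm(increments=[0, 0.4, -0.57, 0, 0, 0, 0, 0.42, -0.56, 0, 0, 0, 0, 0.44, -0.54, 0, 0, 0, 0, 0.46, -0.53, 0, 0, 0, 0, 0.48, -0.51, 0, 0, 0, 0, 0.5, -0.49, 0, 0, 0, 0, 0.51, -0.47, 0, 0, 0, 0, 0.53, -0.45, 0, 0, 0])

```text
clock: 6.1
ee_pos: [523.0, 70.3, 224.8]
eef_rot: [0.0, 0.639, 0.769, 0.001]
force: [15.1, 5.3, -22.2]
gripper_width: 11.1
```

Emit:
jog_arm(increments=[0, 0.55, -0.43, 0, 0, 0, 0, 0.56, -0.41, 0, 0, 0, 0, 0.58, -0.39, 0, 0, 0, 0, 0.59, -0.37, 0, 0, 0, 0, 0.6, -0.35, 0, 0, 0, 0, 0.62, -0.33, 0, 0, 0, 0, 0.63, -0.31, 0, 0, 0, 0, 0.64, -0.28, 0, 0, 0])

```text
clock: 6.9
ee_pos: [569.3, 79.0, 254.4]
eef_rot: [-0.0, 0.639, 0.769, 0.0]
force: [3.2, 1.9, -9.4]
gripper_width: 10.9
```

```bash
python3 -c "
from h import *
plan(handle(66)-[0,0,19],10.6,1)
p,R,s=pose();print('w',s['gripper_width']);f=grab('side'); cv2.imwrite('pics/s1.png',f['color'])"
```

```text
pos [569.3  79.  254.4] yaw 10.6 q [ 0.11  0.45 -0.49  1.69  0.24  1.06 -0.27] F [ 3.2  1.9 -9.4] t 6.9
row 1 x [-0.08 -0.1   0.08] [-0.   -0.01 -0.03] | mm/row 1.4686322483724012
w 10.897848472107157
```

View pics/s1.png

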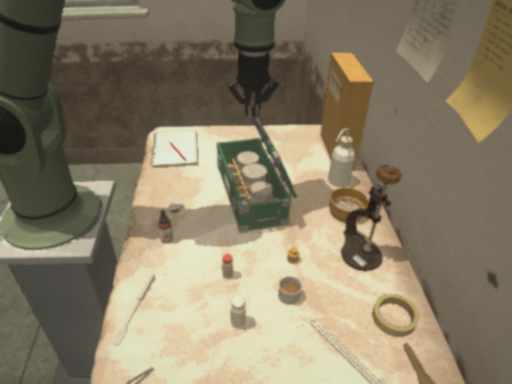

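The lid stands at about 66 degrees in the fingers. I'll let go and rise.

Emit:
jog_arm(increments=[0, 0, 0, 0, 0, 0, 0, 0, 0, 0, 0, 0, 0, 0, -1, 0, 0, 0, 0, 0, -2.5, 0, 0, 0, 0, 0, -3, 0, 0, 0, 0, 0, -3, 0, 0, 0, 0, -2, -1, 0, 0, 0, 0, -3, 0, 0, 0, 0], hand=5)

```text
clock: 7.75
ee_pos: [520.2, 69.8, 360.6]
eef_rot: [0.001, 0.639, 0.769, 0.001]
force: [-0.7, -0.4, -0.4]
gripper_width: 49.5
```

```bash
python3 -c "
from h import *
# white vial, jaw tangential: yaw options
for y in (60,-120,90): plan([514,-368.7,130],y,24)
"
```

```text
pos [520.2  69.8 360.6] yaw 10.6 q [ 0.16  0.27 -0.52  1.67  0.14  1.24 -0.2 ] F [-0.7 -0.4 -0.4] t 7.75
row 24 x [-1.54 -1.08  0.96] [ 0.01  0.   -2.06] | mm/row 21.15641069148896
pos [520.2  69.8 360.6] yaw 10.6 q [ 0.16  0.27 -0.52  1.67  0.14  1.24 -0.2 ] F [-0.7 -0.4 -0.4] t 7.75
row 24 x [-1.44  1.78  0.96] [ 0.   -0.01  5.44] | mm/row 24.846614390985767
pos [520.2  69.8 360.6] yaw 10.6 q [ 0.16  0.27 -0.52  1.67  0.14  1.24 -0.2 ] F [-0.7 -0.4 -0.4] t 7.75
row 24 x [-1.29 -1.51  0.96] [ 0.01  0.   -3.31] | mm/row 22.02356922188034
```

```bash
python3 -c "
from h import *
plan([514,-368.7,140],54,24)"
```

```text
pos [520.2  69.8 360.6] yaw 10.6 q [ 0.16  0.27 -0.52  1.67  0.14  1.24 -0.2 ] F [-0.7 -0.4 -0.4] t 7.75
row 24 x [-1.58 -1.    0.92] [ 0.01  0.   -1.81] | mm/row 20.850153508259332
```

Emit:
jog_arm(increments=[-1.58, -1, 0.92, 0, 0, -1.81, -1.58, -1, 0.92, 0, 0, -1.81, -1.58, -1, 0.92, 0, 0, -1.81, -1.58, -1, 0.92, 0, 0, -1.81, -1.58, -1, 0.92, 0, 0, -1.81, -1.58, -1, 0.92, 0, 0, -1.81, -1.58, -1, 0.92, 0, 0, -1.81, -1.58, -1, 0.92, 0, 0, -1.81], hand=7)

```text
clock: 8.55
ee_pos: [479.8, -75.2, 285.6]
eef_rot: [0.0, 0.537, 0.844, -0.0]
force: [0.4, -1.0, -0.0]
gripper_width: 70.0
```

Emit:
jog_arm(increments=[-1.58, -1, 0.92, 0, 0, -1.81, -1.58, -1, 0.92, 0, 0, -1.81, -1.58, -1, 0.92, 0, 0, -1.81, -1.58, -1, 0.92, 0, 0, -1.81, -1.58, -1, 0.92, 0, 0, -1.81, -1.58, -1, 0.92, 0, 0, -1.81, -1.58, -1, 0.92, 0, 0, -1.81, -1.58, -1, 0.92, 0, 0, -1.81])

```text
clock: 9.35
ee_pos: [477.6, -224.5, 212.0]
eef_rot: [0.0, 0.426, 0.905, -0.0]
force: [0.3, -0.4, -0.2]
gripper_width: 70.0
```

Emit:
jog_arm(increments=[-1.58, -1, 0.92, 0, 0, -1.81, -1.58, -1, 0.92, 0, 0, -1.81, -1.58, -1, 0.92, 0, 0, -1.81, -1.58, -1, 0.92, 0, 0, -1.81, -1.58, -1, 0.92, 0, 0, -1.81, -1.58, -1, 0.92, 0, 0, -1.81, -1.58, -1, 0.92, 0, 0, -1.81, -1.58, -1, 0.92, 0, 0, -1.81])

```text
clock: 10.15
ee_pos: [512.6, -369.7, 138.3]
eef_rot: [0.0, 0.309, 0.951, -0.0]
force: [0.3, 1.4, 0.3]
gripper_width: 70.1
```

```bash
python3 -c "
from h import *
plan([514,-368.7,30],54,8)
f=grab('wrist'); print(proj(f,[514,-368.7,77]),proj(f,[514,-368.7,0])); t=grab('top')
im=np.hstack([f['color'],t['color'][100:250,110:300].repeat(2,0)[:, :, :].repeat(2,1)[:300] if 0 else cv2.resize(t['color'][100:250,100:200],(256,384))]); cv2.imwrite('pics/w2.png',im)"
```

```text
pos [ 512.6 -369.7  138.3] yaw 54.0 q [ 0.82  0.67 -0.44  1.64  0.34  0.9   1.2 ] F [0.3 1.4 0.3] t 10.15
row 8 x [-0.01  0.02  1.35] [-0.    0.    0.01] | mm/row 13.537757050882316
[262.02915324 209.17933277] [261.36652686 182.41680863]
```

View pics/w2.png

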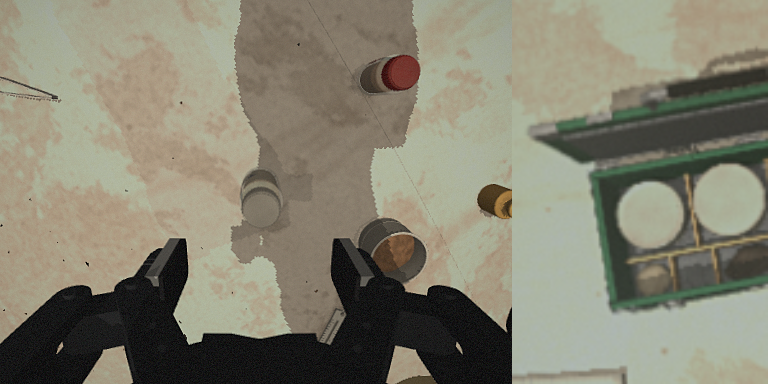

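The white cap shows at (262,208) and was predicted at (262,209). The lid is swinging up by itself. I'll descend and grasp.

Emit:
jog_arm(increments=[0, 0, 1.35, 0, 0, 0, 0, 0, 1.35, 0, 0, 0, 0, 0, 1.35, 0, 0, 0, 0, 0, 1.35, 0, 0, 0, 0, 0, 1.35, 0, 0, 0, 0, 0.1, 1.35, 0, 0, 0, 0, 0, 1.35, 0, 0, 0, 0, 0, 1.35, 0, 0, 0])

```text
clock: 11.05
ee_pos: [513.1, -367.7, 28.8]
eef_rot: [-0.0, 0.309, 0.951, 0.0]
force: [0.5, -0.0, 0.0]
gripper_width: 69.8
```

Emit:
jog_arm(increments=[0, 0, 0, 0, 0, 0, 0, 0, 0, 0, 0, 0, 0, 0, 0, 0, 0, 0, 0, 0, 0, 0, 0, 0, 0, 0, 0, 0, 0, 0, 0, 0, 0, 0, 0, 0], hand=2.5, force=30)

```text
clock: 11.65
ee_pos: [513.3, -367.9, 30.4]
eef_rot: [0.0, 0.309, 0.951, -0.0]
force: [-0.5, -0.6, 3.1]
gripper_width: 32.9
```

Emit:
jog_arm(increments=[0, 0, -3, 0, 0, 0, 0, 0, -3, 0, 0, 0, 0, 0, -4, 0, 0, 0, 0, 0, -3, 0, 0, 0])

```text
clock: 12.05
ee_pos: [513.4, -367.8, 162.3]
eef_rot: [0.001, 0.309, 0.951, -0.0]
force: [0.4, -0.4, -0.5]
gripper_width: 32.7
```

```bash
python3 -c "
from h import *
plan(case(-40.5,84,150),100.6,24);print(pose()[2]['gripper_width'])"
```

```text
pos [ 513.4 -367.8  162.3] yaw 54.0 q [ 0.82  0.64 -0.45  1.63  0.32  0.95  1.2 ] F [ 0.4 -0.4 -0.5] t 12.05
row 24 x [0.53 2.17 0.05] [-0.    0.   -1.94] | mm/row 22.314884696573802
32.65849866839908
```

Emit:
jog_arm(increments=[0.53, 2.17, 0.05, 0, 0, -1.94, 0.53, 2.17, 0.05, 0, 0, -1.94, 0.53, 2.17, 0.05, 0, 0, -1.94, 0.53, 2.17, 0.05, 0, 0, -1.94, 0.53, 2.17, 0.05, 0, 0, -1.94, 0.53, 2.17, 0.05, 0, 0, -1.94, 0.53, 2.17, 0.05, 0, 0, -1.94, 0.53, 2.17, 0.05, 0, 0, -1.94])

```text
clock: 12.85
ee_pos: [560.9, -194.1, 155.9]
eef_rot: [-0.0, 0.176, 0.984, 0.0]
force: [0.9, -0.2, -0.8]
gripper_width: 32.8
```

Emit:
jog_arm(increments=[0.53, 2.17, 0.05, 0, 0, -1.94, 0.53, 2.17, 0.05, 0, 0, -1.94, 0.53, 2.17, 0.05, 0, 0, -1.94, 0.53, 2.17, 0.05, 0, 0, -1.94, 0.53, 2.17, 0.05, 0, 0, -1.94, 0.53, 2.17, 0.05, 0, 0, -1.94, 0.53, 2.17, 0.05, 0, 0, -1.94, 0.53, 2.17, 0.05, 0, 0, -1.94])

```text
clock: 13.65
ee_pos: [560.3, -16.1, 152.0]
eef_rot: [0.0, 0.042, 0.999, -0.0]
force: [0.7, 0.2, -1.8]
gripper_width: 32.9
```

Emit:
jog_arm(increments=[0.53, 2.17, 0.05, 0, 0, -1.94, 0.53, 2.17, 0.05, 0, 0, -1.94, 0.53, 2.17, 0.05, 0, 0, -1.94, 0.53, 2.17, 0.05, 0, 0, -1.94, 0.53, 2.17, 0.05, 0, 0, -1.94, 0.53, 2.17, 0.05, 0, 0, -1.94, 0.53, 2.17, 0.05, 0, 0, -1.94, 0.53, 2.17, 0.05, 0, 0, -1.94])

```text
clock: 14.45
ee_pos: [512.1, 155.4, 148.0]
eef_rot: [0.0, -0.093, 0.996, 0.0]
force: [-0.2, -0.3, 0.3]
gripper_width: 33.0
```

```bash
python3 -c "
from h import *
import pickle
plan(case(-40.5,84,100),100.6,1)
f=grab('wrist'); t=grab('top'); pickle.dump((f,t),open('p3.pkl','wb'))
for x,y in [(-60.5,104),(-20.5,104),(-20.5,64),(-60.5,64)]: print((x,y),'rim30 w',proj(f,case(x,y,30)).round(1),'t',proj(t,case(x,y,30)).round(1))
print(proj(t,case(-68.5,160,90)),proj(t,case(-68.5,-160,90)),proj(f,case(-68.5,160,90)),proj(f,case(-68.5,0,90)))
c=cv2.resize(t['color'][125:245,120:280],(512,384),interpolation=cv2.INTER_CUBIC)
im=np.vstack([np.hstack([f['color']]),c]);cv2.imwrite('pics/w3.png',im[:, :]) if 0 else cv2.imwrite('pics/w3.png',cv2.resize(np.hstack([f['color'],c]),(800,300),interpolation=cv2.INTER_AREA))"
```

```text
pos [512.1 155.4 148. ] yaw 100.7 q [ 0.1   0.57 -0.69  1.89  0.48  0.85  0.92] F [-0.2 -0.3  0.3] t 14.45
row 1 x [ 0.01 -0.24  4.8 ] [-0.    0.01  0.12] | mm/row 48.09860005091248
(-60.5, 104) rim30 w [280.3 165.2] t [164.7 214.4]
(-20.5, 104) rim30 w [279.3 209.5] t [162.2 199.3]
(-20.5, 64) rim30 w [234.5 209.4] t [177.2 196.6]
(-60.5, 64) rim30 w [233.5 165.1] t [179.7 211.7]
[138.31341456 221.05768783] [266.56829397 197.93546707] [370.20373437 170.72129585] [130.79546943 170.36592756]
```

View pics/w3.png

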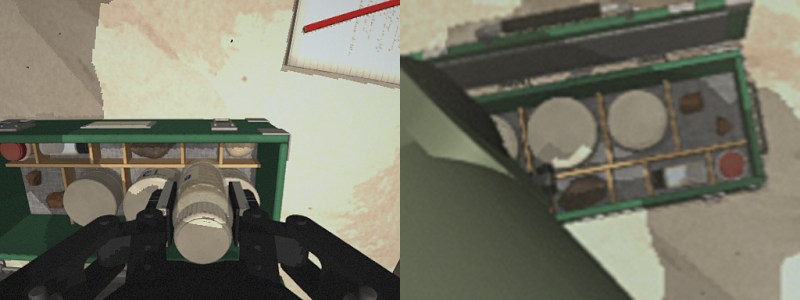

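```bash
python3 -c "
import pickle,cv2
f,t=pickle.load(open('p3.pkl','rb'))
cv2.imwrite('pics/c4.png',cv2.resize(f['color'][140:270,180:380],None,fx=4,fy=4,interpolation=cv2.INTER_CUBIC))"
```

```text
(no output)
```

View pics/c4.png

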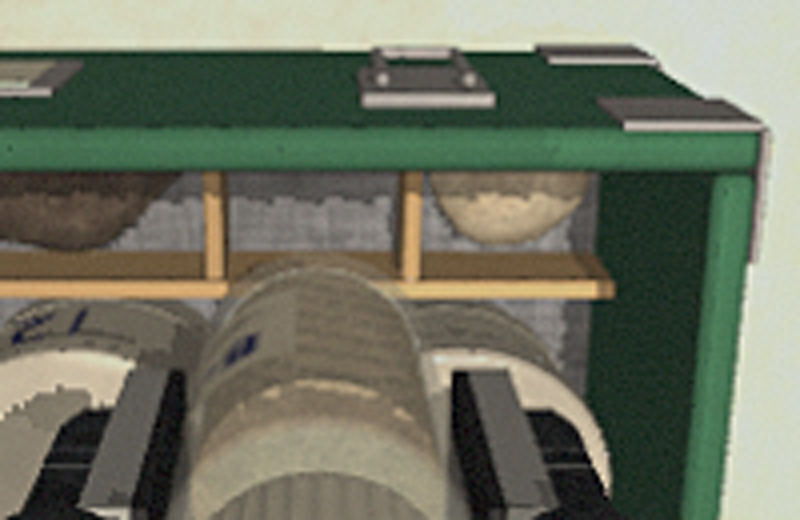

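The enlarged crop matches the prediction to about 1 px: corner at (371,172), divider edges at columns 235.5 and 280.3, long divider top at row 209.5. So the pocket position holds, with shifts of about 1 mm to apply. I'll lower the vial.

Emit:
jog_arm(increments=[-0.1, -0.16, 1, 0, 0, 0, 0, 0, 1.5, 0, 0, 0, 0, 0, 1.5, 0, 0, 0, 0, 0, 1.5, 0, 0, 0, 0, 0, 1.5, 0, 0, 0, 0, 0, 1.5, 0, 0, 0, 0, 0, 0, 0, 0, 0])

```text
clock: 15.25
ee_pos: [513.1, 152.1, 60.8]
eef_rot: [-0.001, -0.092, 0.996, -0.0]
force: [-0.4, -0.0, -0.5]
gripper_width: 32.9
```

```bash
python3 -c "
from h import *
plan(case(-39.2,84.6,37),100.6,8)"
```

```text
pos [513.1 152.1  60.8] yaw 100.6 q [ 0.03  0.7  -0.6   1.94  0.6   0.69  0.82] F [-0.4 -0.  -0.5] t 15.25
row 8 x [-0.01  0.02  0.3 ] [-0.   -0.02 -0.  ] | mm/row 2.987788076842394
```

Emit:
jog_arm(increments=[-0.06, 0.13, 0.3, 0, 0, 0, 0, 0, 0.3, 0, 0, 0, 0, 0, 0.3, 0, 0, 0, 0, 0, 0.3, 0, 0, 0, 0, 0, 0.3, 0, 0, 0, 0, 0, 0.3, 0, 0, 0, 0, 0, 0.25, 0, 0, 0, 0, 0, 0.2, 0, 0, 0])

```text
clock: 16.05
ee_pos: [514.4, 153.7, 40.3]
eef_rot: [-0.0, -0.092, 0.996, -0.0]
force: [-0.0, 0.2, -0.6]
gripper_width: 32.8
```

```bash
python3 -c "
from h import *
plan(case(-39.2,84.6,36.4),100.6,2)"
```

```text
pos [514.4 153.7  40.3] yaw 100.6 q [ 0.01  0.73 -0.57  1.94  0.63  0.66  0.79] F [-0.   0.2 -0.6] t 16.05
row 2 x [0.04 0.01 0.19] [-0.   -0.   -0.02] | mm/row 1.976428846409227
```

Emit:
jog_arm(increments=[0.03, 0, 0.15, 0, 0, 0, 0.03, 0, 0.15, 0, 0, 0, 0, 0, 0.1, 0, 0, 0, 0, 0, 0, 0, 0, 0])

```text
clock: 16.45
ee_pos: [513.8, 153.7, 36.5]
eef_rot: [0.0, -0.092, 0.996, -0.0]
force: [0.4, 0.5, -0.4]
gripper_width: 32.7
```

```bash
python3 -c "
from h import *
plan(case(-39.2,84.6,36.4),100.6,2)"
```

```text
pos [513.8 153.7  36.5] yaw 100.6 q [ 0.01  0.74 -0.57  1.94  0.64  0.65  0.78] F [ 0.4  0.5 -0.4] t 16.45
row 2 x [0.01 0.01 0.  ] [-0.    0.   -0.02] | mm/row 0.15942912260511696
```

Emit:
jog_arm(increments=[0, 0, 0.1, 0, 0, 0, 0, 0, 0.1, 0, 0, 0, 0, 0, 0, 0, 0, 0])

```text
clock: 16.75
ee_pos: [514.4, 153.7, 35.9]
eef_rot: [0.001, -0.092, 0.996, -0.0]
force: [-6.4, -4.5, 31.2]
gripper_width: 32.7
```

Emit:
jog_arm(increments=[0, 0, -0.12, 0, 0, 0, 0, 0, 0, 0, 0, 0])

```text
clock: 16.95
ee_pos: [514.0, 153.7, 36.0]
eef_rot: [0.0, -0.092, 0.996, 0.0]
force: [-0.7, -1.3, 11.9]
gripper_width: 32.5
```

Emit:
jog_arm(increments=[0, 0, 0, 0, 0, 0, 0, 0, 0, 0, 0, 0, 0, 0, 0, 0, 0, 0, 0, 0, -1, 0, 0, 0, 0, 0, -2, 0, 0, 0, 0, 0, -4, 0, 0, 0, 0, 0, -4, 0, 0, 0], hand=5.5)

```text
clock: 17.65
ee_pos: [513.2, 153.8, 147.3]
eef_rot: [-0.001, -0.092, 0.996, 0.0]
force: [0.4, 0.7, 0.3]
gripper_width: 54.6
```

```bash
python3 -c "
from h import *
import pickle
f=grab('wrist'); pickle.dump(f,open('p5.pkl','wb'));cv2.imwrite('pics/w5.png',f['color'])
print(proj(f,case(-40.5,84,83)),proj(f,case(-23.5,84,83)),proj(f,case(-40.5,101,83)))
plan([495,-236.8,140],54,20)"
```

```text
[258.89188024 206.44649568] [258.89967019 228.83762631] [282.98402019 206.42852867]
pos [515.5 155.  153.3] yaw 100.6 q [ 0.11  0.57 -0.7   1.88  0.48  0.86  0.92] F [4.  2.3 9. ] t 17.7
row 20 x [-0.3  -1.99  0.07] [0.01 0.01 2.33] | mm/row 20.179659149389863
```

View pics/w5.png

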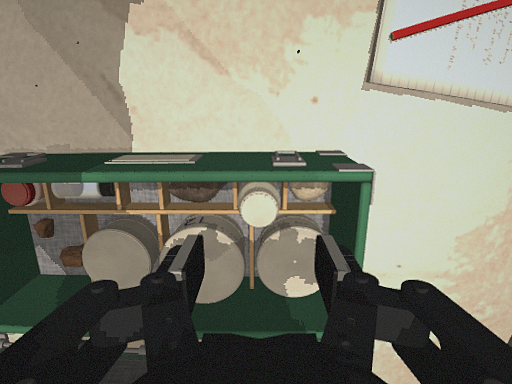

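The white cap shows at (258,207) and was predicted at (259,206), so the vial is upright and seated. Now the red vial.

Emit:
jog_arm(increments=[-0.3, -1.99, 0.07, 0, 0, 2.33, -0.3, -1.99, 0.07, 0, 0, 2.33, -0.3, -1.99, 0.07, 0, 0, 2.33, -0.3, -1.99, 0.07, 0, 0, 2.33, -0.3, -1.99, 0.07, 0, 0, 2.33, -0.3, -1.99, 0.07, 0, 0, 2.33, -0.3, -1.99, 0.07, 0, 0, 2.33, -0.3, -1.99, 0.07, 0, 0, 2.33])

```text
clock: 18.5
ee_pos: [544.4, -5.4, 140.0]
eef_rot: [-0.0, 0.072, 0.997, 0.0]
force: [0.7, 0.7, 0.7]
gripper_width: 55.3
```

Emit:
jog_arm(increments=[-0.3, -1.99, 0.07, 0, 0, 2.33, -0.3, -1.99, 0.07, 0, 0, 2.33, -0.3, -1.99, 0.07, 0, 0, 2.33, -0.3, -1.99, 0.07, 0, 0, 2.33, -0.3, -1.99, 0.07, 0, 0, 2.33, -0.3, -1.99, 0.07, 0, 0, 2.33, -0.3, -1.99, 0.07, 0, 0, 2.33, -0.3, -1.99, 0.07, 0, 0, 2.33])

```text
clock: 19.3
ee_pos: [522.5, -164.2, 134.4]
eef_rot: [-0.0, 0.233, 0.973, 0.0]
force: [0.1, -0.0, -0.4]
gripper_width: 55.1
```

Emit:
jog_arm(increments=[-0.3, -1.99, 0.07, 0, 0, 2.33, -0.3, -1.99, 0.07, 0, 0, 2.33, -0.3, -1.99, 0.07, 0, 0, 2.33, -0.3, -1.99, 0.07, 0, 0, 2.33, 0, 0, 0, 0, 0, 0], hand=6.5)

```text
clock: 19.8
ee_pos: [491.6, -240.6, 131.4]
eef_rot: [-0.0, 0.312, 0.95, -0.001]
force: [-0.5, 0.6, -0.7]
gripper_width: 65.2
```

```bash
python3 -c "
from h import *
import pickle
plan([494.8,-236.9,27],54,8)
g=pickle.load(open('p5.pkl','rb'))
for y in (-6,-41): print('narrow',proj(g,case(-20.5,y,30)))
f=grab('wrist'); pickle.dump(f,open('p6.pkl','wb'))
h=cv2.cvtColor(f['color'],cv2.COLOR_BGR2HSV); m=(((h[...,0]<8)|(h[...,0]>172))&(h[...,1]>130)&(h[...,2]>60)).astype(np.uint8)
n,l,st,ce=cv2.connectedComponentsWithStats(m)
print([(st[i].tolist(),ce[i].round(1).tolist()) for i in range(1,n) if st[i,4]>60]); print('pred',proj(f,[494.8,-236.9,65]))"
```

```text
pos [ 491.6 -240.6  131.4] yaw 53.6 q [ 0.68  0.56 -0.45  1.88  0.34  0.78  0.97] F [-0.5  0.6 -0.7] t 19.8
row 8 x [-0.01  0.06  1.31] [-0.01 -0.   -0.05] | mm/row 13.070395245694929
narrow [158.17986688 208.95065637]
narrow [119.91306377 208.86803793]
[([252, 188, 31, 33, 782], [266.6, 204.2])]
pred [266.68877513 206.70170787]
```

Emit:
jog_arm(increments=[0, 0.1, 1.31, 0, 0, 0, 0, 0.1, 1.31, 0, 0, 0, 0, 0.1, 1.31, 0, 0, 0, 0, 0.1, 1.31, 0, 0, 0, 0, 0.06, 1.31, 0, 0, 0, 0, 0, 1.31, 0, 0, 0, 0, 0, 1.31, 0, 0, 0, 0, 0, 1.31, 0, 0, 0])

```text
clock: 20.65
ee_pos: [496.0, -233.6, 25.7]
eef_rot: [-0.0, 0.309, 0.951, -0.0]
force: [0.5, 1.2, 0.2]
gripper_width: 65.4
```

Emit:
jog_arm(increments=[0, 0, 0, 0, 0, 0, 0, 0, 0, 0, 0, 0, 0, 0, 0, 0, 0, 0, 0, 0, 0, 0, 0, 0, 0, 0, 0, 0, 0, 0, 0, 0, 0, 0, 0, 0], hand=2, force=30)

```text
clock: 21.25
ee_pos: [496.2, -233.7, 27.2]
eef_rot: [0.0, 0.309, 0.951, -0.0]
force: [-0.7, -0.5, 4.0]
gripper_width: 26.6
```

Emit:
jog_arm(increments=[0, 0, -3, 0, 0, 0, 0, 0, -3, 0, 0, 0, 0, 0, -4, 0, 0, 0, 0, 0, -3, 0, 0, 0, 0, 0, 0, 0, 0, 0])

```text
clock: 21.75
ee_pos: [497.7, -234.4, 160.7]
eef_rot: [0.003, 0.31, 0.951, -0.0]
force: [0.3, 1.2, -1.6]
gripper_width: 27.0
```

```bash
python3 -c "
from h import *
plan(case(-40,-23,160),100.6,20);print(pose()[2]['gripper_width'])"
```

```text
pos [ 497.7 -234.4  160.7] yaw 53.9 q [ 0.68  0.53 -0.48  1.85  0.32  0.83  0.98] F [ 0.3  1.2 -1.6] t 21.75
row 20 x [0.17 1.45 0.  ] [-0.    0.02 -2.33] | mm/row 14.621680321396225
26.99857470362917
```

Emit:
jog_arm(increments=[0.17, 1.45, 0, 0, 0, -2.33, 0.17, 1.45, 0, 0, 0, -2.33, 0.17, 1.45, 0, 0, 0, -2.33, 0.17, 1.45, 0, 0, 0, -2.33, 0.17, 1.45, 0, 0, 0, -2.33, 0.17, 1.45, 0, 0, 0, -2.33, 0.17, 1.45, 0, 0, 0, -2.33, 0.17, 1.45, 0, 0, 0, -2.33])

```text
clock: 22.55
ee_pos: [538.4, -123.9, 156.9]
eef_rot: [-0.0, 0.15, 0.989, 0.0]
force: [-0.8, -0.0, -1.7]
gripper_width: 26.7
```

Emit:
jog_arm(increments=[0.17, 1.45, 0, 0, 0, -2.33, 0.17, 1.45, 0, 0, 0, -2.33, 0.17, 1.45, 0, 0, 0, -2.33, 0.17, 1.45, 0, 0, 0, -2.33, 0.17, 1.45, 0, 0, 0, -2.33, 0.17, 1.45, 0, 0, 0, -2.33, 0.17, 1.45, 0, 0, 0, -2.33, 0.17, 1.45, 0, 0, 0, -2.33])

```text
clock: 23.35
ee_pos: [543.1, -7.8, 156.9]
eef_rot: [0.0, -0.013, 1.0, -0.0]
force: [0.4, -0.1, -0.1]
gripper_width: 26.7
```

Emit:
jog_arm(increments=[0.17, 1.45, 0, 0, 0, -2.33, 0.17, 1.45, 0, 0, 0, -2.33, 0.17, 1.45, 0, 0, 0, -2.33, 0.17, 1.45, 0, 0, 0, -2.33, 0, 0, 0, 0, 0, 0, 0, 0, 0, 0, 0, 0])

```text
clock: 23.95
ee_pos: [531.7, 48.2, 156.9]
eef_rot: [-0.0, -0.092, 0.996, -0.0]
force: [0.5, -0.8, -0.8]
gripper_width: 26.6
```

```bash
python3 -c "
from h import *
plan(case(-39.7,-22.7,66),100.6,6)"
```

```text
pos [531.7  48.2 156.9] yaw 100.6 q [ 0.31  0.56 -0.7   1.89  0.47  0.87  1.13] F [ 0.5 -0.8 -0.8] t 23.95
row 6 x [-0.02 -0.    1.51] [-0. -0. -0.] | mm/row 15.149069893623297
```

Emit:
jog_arm(increments=[-0.06, 0, 1.51, 0, 0, 0, -0.06, 0, 1.51, 0, 0, 0, 0, 0, 1.51, 0, 0, 0, 0, 0, 1.51, 0, 0, 0, 0, 0, 1.51, 0, 0, 0, 0, 0, 1.51, 0, 0, 0, 0, 0, 0, 0, 0, 0])

```text
clock: 24.65
ee_pos: [531.9, 48.3, 64.2]
eef_rot: [-0.001, -0.092, 0.996, 0.0]
force: [-0.4, -0.5, -0.4]
gripper_width: 26.6
```

```bash
python3 -c "
from h import *
plan(case(-39.7,-22.7,37),100.6,8)"
```

```text
pos [531.9  48.3  64.2] yaw 100.6 q [ 0.24  0.69 -0.61  1.94  0.6   0.7   1.02] F [-0.4 -0.5 -0.4] t 24.65
row 8 x [-0.01 -0.    0.34] [ 0.   -0.02 -0.  ] | mm/row 3.398950221443501
```

Emit:
jog_arm(increments=[-0.08, 0, 0.34, 0, 0, 0, 0, 0, 0.34, 0, 0, 0, 0, 0, 0.34, 0, 0, 0, 0, 0, 0.34, 0, 0, 0, 0, 0, 0.34, 0, 0, 0, 0, 0, 0.34, 0, 0, 0, 0, 0, 0.34, 0, 0, 0, 0, 0, 0.3, 0, 0, 0])

```text
clock: 25.45
ee_pos: [533.7, 48.5, 39.2]
eef_rot: [-0.0, -0.092, 0.996, 0.0]
force: [-0.2, 0.1, -0.6]
gripper_width: 26.9
```

Emit:
jog_arm(increments=[0, 0, 0.1, 0, 0, 0, 0, 0, 0.1, 0, 0, 0, 0, 0, 0, 0, 0, 0])

```text
clock: 25.75
ee_pos: [533.7, 48.5, 37.5]
eef_rot: [-0.0, -0.092, 0.996, 0.0]
force: [-0.1, -0.3, -0.1]
gripper_width: 26.9
```

Emit:
jog_arm(increments=[0, 0, 0.12, 0, 0, 0, 0, 0, 0.12, 0, 0, 0, 0, 0, 0.12, 0, 0, 0, 0, 0, 0, 0, 0, 0])

```text
clock: 26.15
ee_pos: [533.6, 48.5, 33.8]
eef_rot: [-0.0, -0.092, 0.996, 0.0]
force: [-0.4, 0.4, -0.2]
gripper_width: 26.8
```

Emit:
jog_arm(increments=[0, 0, 0.08, 0, 0, 0, 0, 0, 0, 0, 0, 0])

```text
clock: 26.35
ee_pos: [533.8, 48.6, 33.2]
eef_rot: [0.0, -0.092, 0.996, -0.0]
force: [-1.4, -0.1, 3.0]
gripper_width: 26.7
```

Emit:
jog_arm(increments=[0, 0, 0, 0, 0, 0, 0, 0, 0, 0, 0, 0, 0, 0, 0, 0, 0, 0, 0, 0, -1, 0, 0, 0, 0, 0, -2, 0, 0, 0, 0, 0, -4, 0, 0, 0, 0, 0, -4, 0, 0, 0, 0, 0, 0, 0, 0, 0], hand=5)

```text
clock: 27.15
ee_pos: [535.7, 49.1, 148.2]
eef_rot: [0.003, -0.092, 0.996, -0.0]
force: [0.2, 0.6, -0.7]
gripper_width: 50.3
```

```bash
python3 -c "
from h import *
import pickle
f=grab('wrist'); pickle.dump(f,open('p7.pkl','wb'))
h=cv2.cvtColor(f['color'],cv2.COLOR_BGR2HSV); m=(((h[...,0]<8)|(h[...,0]>172))&(h[...,1]>110)&(h[...,2]>50)).astype(np.uint8)
n,l,st,ce=cv2.connectedComponentsWithStats(m)
print([(st[i].tolist(),ce[i].round(1).tolist()) for i in range(1,n) if st[i,4]>60]); print('pred',proj(f,case(-40.5,-23.5,71)),proj(f,case(-40.5,84,83)))
plan([*(case(-20,0,0)[:2]),360],10.6,14)"
```

```text
[([117, 178, 34, 24, 686], [133.5, 188.3]), ([244, 181, 31, 32, 756], [258.9, 196.7])]
pred [258.33581336 196.61799933] [408.46617291 201.31380423]
pos [534.9  48.5 145.9] yaw 100.5 q [ 0.3   0.58 -0.69  1.89  0.49  0.85  1.11] F [-0.5 -1.2 -1.2] t 27.2
row 14 x [ 0.01  0.23 -1.53] [0.01 0.02 6.42] | mm/row 15.461797011293415
```

The red cap is at (258.9,196.7) against a predicted (258.3,196.6), so it is seated. Now I'll rise and turn for the lid.

Emit:
jog_arm(increments=[0, 0.23, -1.53, 0, 0, 6.42, 0, 0.23, -1.53, 0, 0, 6.42, 0, 0.23, -1.53, 0, 0, 6.42, 0, 0.23, -1.53, 0, 0, 6.42, 0, 0.23, -1.53, 0, 0, 6.42, 0, 0.23, -1.53, 0, 0, 6.42, 0, 0.23, -1.53, 0, 0, 6.42, 0, 0.23, -1.53, 0, 0, 6.42], hand=5)

```text
clock: 28.0
ee_pos: [537.0, 66.0, 265.8]
eef_rot: [-0.0, 0.351, 0.937, -0.0]
force: [0.5, -0.1, -0.8]
gripper_width: 50.0
```

Emit:
jog_arm(increments=[0, 0.23, -1.53, 0, 0, 6.42, 0, 0.23, -1.53, 0, 0, 6.42, 0, 0.23, -1.53, 0, 0, 6.42, 0, 0.23, -1.53, 0, 0, 6.42, 0, 0.23, -1.53, 0, 0, 6.42, 0, 0.23, -1.53, 0, 0, 6.42, 0, 0, 0, 0, 0, 0])

```text
clock: 28.7
ee_pos: [549.1, 73.7, 358.6]
eef_rot: [0.001, 0.639, 0.769, 0.001]
force: [-1.1, -0.2, -0.3]
gripper_width: 50.3
```

```bash
python3 -c "
from h import *
import pickle
plan(handle(90)+[0,0,50],10.6,8)
f=grab('wrist'); t=grab('top');s=grab('side'); pickle.dump((f,t),open('p8.pkl','wb'))
for g,n in ((f,'w'),(t,'t'),(s,'s')): print(n,[proj(g,handle(90)+k*EY).round(1).tolist() for k in (-40,0,40)])
c=cv2.resize(s['color'][80:240,160:330],(408,384),interpolation=cv2.INTER_CUBIC)
cv2.imwrite('pics/w8.png',cv2.resize(np.hstack([f['color'],c]),(800,334),interpolation=cv2.INTER_AREA))"
```

```text
pos [549.1  73.7 358.6] yaw 10.5 q [ 0.08  0.32 -0.43  1.6   0.14  1.25 -0.19] F [-1.1 -0.2 -0.3] t 28.7
row 8 x [0.01 1.24 0.26] [ 0.01  0.   -0.01] | mm/row 12.643096912247193
w [[387.6, 252.2], [394.0, 202.8], [400.5, 148.3]]
t [[200.4, 128.6], [180.5, 132.1], [160.7, 135.7]]
s [[286.0, 109.6], [281.1, 102.8], [276.6, 96.3]]
```

View pics/w8.png

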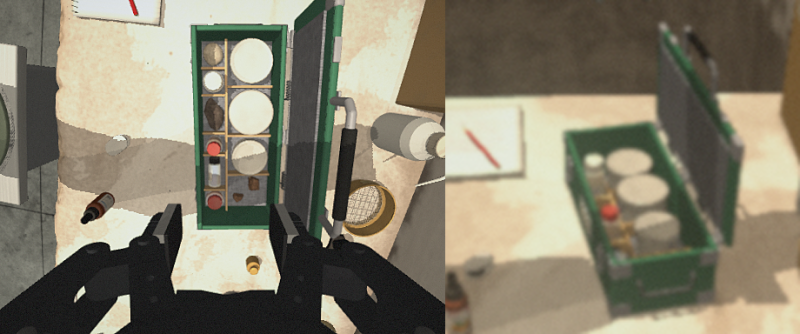

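The lid stands upright, the bar is within about 1.5 mm of prediction, and both vials stand in their pockets. I'll go to the bar.

Emit:
jog_arm(increments=[0, 1.26, 0.26, 0, 0, 0, 0, 1.26, 0.26, 0, 0, 0, 0, 1.26, 0.26, 0, 0, 0, 0, 1.26, 0.26, 0, 0, 0, 0, 1.26, 0.26, 0, 0, 0, 0, 1.26, 0.26, 0, 0, 0, 0, 1.26, 0.26, 0, 0, 0, 0, 1.26, 0.26, 0, 0, 0], hand=5)

```text
clock: 29.65
ee_pos: [648.9, 92.3, 335.7]
eef_rot: [-0.0, 0.638, 0.77, -0.0]
force: [-0.1, -0.6, 0.1]
gripper_width: 50.5
```

Emit:
jog_arm(increments=[0, 0, 1.1, 0, 0, 0, 0, 0, 1.2, 0, 0, 0, 0, 0, 1.2, 0, 0, 0, 0, 0, 1.2, 0, 0, 0, 0, 0, 1.1, 0, 0, 0, 0, 0, 1, 0, 0, 0, 0, 0, 0, 0, 0, 0])

```text
clock: 30.35
ee_pos: [647.2, 91.8, 267.0]
eef_rot: [-0.001, 0.638, 0.77, -0.001]
force: [-0.3, -1.1, 0.9]
gripper_width: 50.0
```

```bash
python3 -c "
from h import *
plan(handle(90)-[0,0,19]+1.4*EX,10.6,1)"
```

```text
pos [647.2  91.8 267. ] yaw 10.7 q [ 0.02  0.56 -0.39  1.46  0.22  1.17 -0.22] F [-0.3 -1.1  0.9] t 30.35
row 1 x [ 0.1   0.07 -0.2 ] [-0.11  0.    0.08] | mm/row 2.304869129584202
```

Emit:
jog_arm(increments=[0, 0, 0, 0, 0, 0, 0, 0, 0, 0, 0, 0, 0, 0, 0, 0, 0, 0, 0, 0, 0, 0, 0, 0, 0, 0, 0, 0, 0, 0], hand=0.5, force=30)

```text
clock: 30.85
ee_pos: [647.9, 92.1, 269.1]
eef_rot: [0.0, 0.638, 0.77, 0.0]
force: [-1.7, -0.7, 5.8]
gripper_width: 10.6
```

```bash
python3 -c "
from h import *
plan(handle(90)-[0,0,19],10.6,1);print(pose()[2]['gripper_width'])
th=np.linspace(90,47.5,33); P=np.array([handle(t) for t in th]); d=np.diff(P,axis=0)
print(np.stack([d@EX/10,-d[:,2]/10],1).round(2).tolist())"
```

```text
pos [647.9  92.1 269.1] yaw 10.7 q [ 0.02  0.56 -0.39  1.46  0.22  1.17 -0.22] F [-1.7 -0.7  5.8] t 30.85
row 1 x [ 0.08 -0.15  0.01] [0.04 0.   0.08] | mm/row 1.6823078412660764
10.644799600437825
[[-0.45, -0.0], [-0.45, 0.01], [-0.45, 0.02], [-0.45, 0.03], [-0.45, 0.04], [-0.45, 0.05], [-0.45, 0.06], [-0.44, 0.07], [-0.44, 0.08], [-0.44, 0.09], [-0.44, 0.1], [-0.44, 0.11], [-0.43, 0.12], [-0.43, 0.13], [-0.43, 0.14], [-0.42, 0.15], [-0.42, 0.16], [-0.42, 0.17], [-0.41, 0.18], [-0.41, 0.19], [-0.4, 0.2], [-0.4, 0.21], [-0.39, 0.22], [-0.39, 0.23], [-0.38, 0.24], [-0.38, 0.24], [-0.37, 0.25], [-0.37, 0.26], [-0.36, 0.27], [-0.35, 0.28], [-0.35, 0.29], [-0.34, 0.29]]
```

Emit:
jog_arm(increments=[0, -0.45, 0, 0, 0, 0, 0, -0.45, 0.01, 0, 0, 0, 0, -0.45, 0.02, 0, 0, 0, 0, -0.45, 0.03, 0, 0, 0, 0, -0.45, 0.04, 0, 0, 0, 0, -0.45, 0.05, 0, 0, 0, 0, -0.45, 0.06, 0, 0, 0, 0, -0.44, 0.07, 0, 0, 0])

```text
clock: 31.65
ee_pos: [612.1, 85.3, 265.6]
eef_rot: [0.0, 0.638, 0.77, 0.0]
force: [2.1, 0.1, 2.7]
gripper_width: 10.7
```

Emit:
jog_arm(increments=[0, -0.44, 0.08, 0, 0, 0, 0, -0.44, 0.09, 0, 0, 0, 0, -0.44, 0.1, 0, 0, 0, 0, -0.44, 0.11, 0, 0, 0, 0, -0.43, 0.12, 0, 0, 0, 0, -0.43, 0.13, 0, 0, 0, 0, -0.43, 0.14, 0, 0, 0, 0, -0.42, 0.15, 0, 0, 0])

```text
clock: 32.45
ee_pos: [578.0, 78.8, 256.2]
eef_rot: [-0.0, 0.638, 0.77, -0.0]
force: [2.4, 1.2, 1.5]
gripper_width: 11.2
```

Emit:
jog_arm(increments=[0, -0.42, 0.16, 0, 0, 0, 0, -0.42, 0.17, 0, 0, 0, 0, -0.41, 0.18, 0, 0, 0, 0, -0.41, 0.19, 0, 0, 0, 0, -0.4, 0.2, 0, 0, 0, 0, -0.4, 0.21, 0, 0, 0, 0, -0.39, 0.22, 0, 0, 0, 0, -0.39, 0.23, 0, 0, 0])

```text
clock: 33.25
ee_pos: [546.2, 72.9, 240.7]
eef_rot: [-0.0, 0.638, 0.77, -0.0]
force: [0.3, 0.0, 2.6]
gripper_width: 11.0
```

Emit:
jog_arm(increments=[0, -0.38, 0.24, 0, 0, 0, 0, -0.38, 0.24, 0, 0, 0, 0, -0.37, 0.25, 0, 0, 0, 0, -0.37, 0.26, 0, 0, 0, 0, -0.36, 0.27, 0, 0, 0, 0, -0.35, 0.28, 0, 0, 0, 0, -0.35, 0.29, 0, 0, 0, 0, -0.34, 0.29, 0, 0, 0])

```text
clock: 34.05
ee_pos: [517.7, 67.5, 219.4]
eef_rot: [-0.0, 0.638, 0.77, -0.0]
force: [2.9, -0.2, -0.5]
gripper_width: 10.8
```

Emit:
jog_arm(increments=[0, 0, 0, 0, 0, 0, 0, 0, 0, 0, 0, 0, 0, 0, 0, 0, 0, 0, 0, 0, 0, 0, 0, 0])

```text
clock: 34.45
ee_pos: [518.0, 67.5, 219.8]
eef_rot: [-0.0, 0.638, 0.77, -0.0]
force: [-3.3, -1.5, 4.5]
gripper_width: 11.0
```

```bash
python3 -c "
from h import *
plan(handle(47.5)-[0,0,19],10.6,1)
p,R,s=pose();print('w',s['gripper_width'],np.abs(s['dq']).max())
b=p+[0,0,18.5]; v=b-case(76.5,0,94); c=-v@EX; print('angle',np.degrees(np.arctan2(v[2],c)-np.arctan2(3.5,194)),'radius',np.hypot(c,v[2]))
s=grab('side');t=grab('top')
for g in (s,t): print([proj(g,case(76.5-152*np.cos(np.radians(a)),-166,94+152*np.sin(np.radians(a)))).round(1).tolist() for a in (40,45,50,55)],proj(g,handle(47.5)).round(1))
cv2.imwrite('pics/f.png',np.hstack([cv2.resize(s['color'][80:240,190:310],(450,600),interpolation=cv2.INTER_CUBIC)[:, :], cv2.resize(t['color'][110:240,120:280],(350,284))[:284].repeat(1,0) if 0 else cv2.copyMakeBorder(cv2.resize(t['color'][110:240,120:280],(350,284)),0,316,0,0,0)]))"
```

```text
pos [518.   67.5 219.8] yaw 10.7 q [ 0.08  0.4  -0.42  1.87  0.2   0.92 -0.25] F [-3.3 -1.5  4.5] t 34.45
row 1 x [ 0.1  -0.12 -0.06] [-0.02  0.    0.08] | mm/row 1.705674243234294
w 10.95021768496101 0.0024314568154584645
angle 47.546295444276794 radius 192.39059831435046
[[251.8, 174.7], [255.5, 170.9], [259.6, 167.3], [264.0, 163.9]] [231.9 124.3]
[[270.1, 181.7], [269.7, 177.2], [269.2, 172.3], [268.5, 167.0]] [194.3 199.1]
```

View pics/f.png

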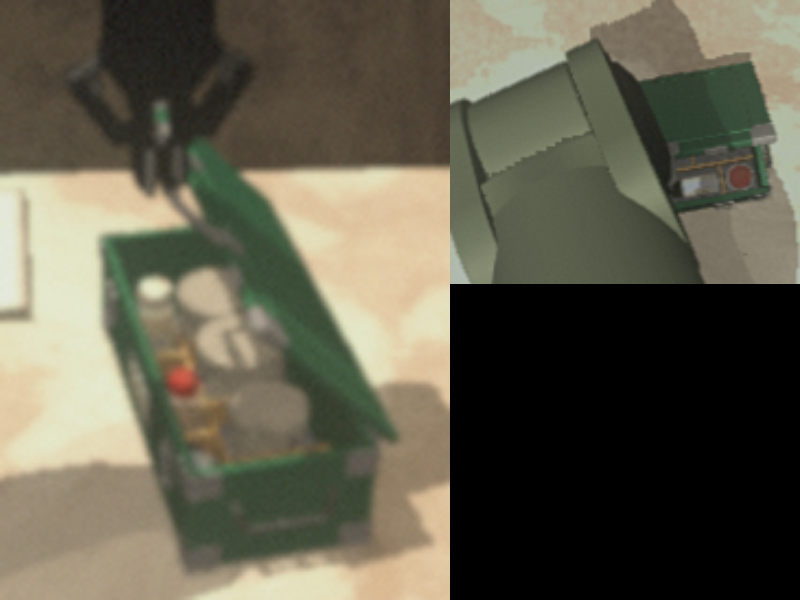

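The last pictures show the lid held at about 47–48 degrees: kinematics give 47.5, and the top-view corner at row 174 gives about 48. Both vials are upright and clear of it. I'm handing the job in.

```bash
python3 -c "
from workcell import robot
robot.finish_job()"
```

```text
the job is handed in; nothing more can be done
```

I handed the job in at about 34.5 s, with the gripper still holding the lid at about 47.5°, some 7.5° below its balance point.

- **Lid opened:** I raised it to about 66° and let go. It rose to its stop by itself and stood there until I took it again.
- **White-capped vial:** It went into the wider pocket. I felt the floor of the case at the expected height, pressing at about 31 N. Afterwards the cap showed within about 1 px of its predicted position.
- **Red-capped vial:** It went into the narrower pocket. I felt the floor at the expected height, at about 3 N, and the cap again showed within 1 px of prediction.
- **Lid held:** The finger width is 11 mm on the 12 mm bar, and the arm is still. The arm position puts the lid at 47.5° and the lid corner in the top picture at about 48°. In the side view the corner read a few pixels off its prediction, but I put this down to the metal bracket and did not pursue it.
- **Other things on the bench:** I touched neither the weight nor the soil tin. I did not measure their positions again at the end.

No check failed. The wrist force reached about 33 N, during the lift and when seating the white vial.

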